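# Unstack the breakfast jams

## Robot

A 6-joint arm with a two-finger parallel gripper is mounted at the origin on the work surface. World frame = base frame: x ahead of the robot, y to its left, z up, the work surface at z = 0. Lengths are in mm, angles in rad, forces in N, time in s.
With the tool pointing down it reaches from about 325 to 850 mm from the base axis. Payload 15.5 kg.
Tool frame: the origin (TCP) lies where the fingers leave the gripper's body, on its centre line; the fingertips stand 78 mm ahead of it and the grasp point (between the pads) lies ahead of it (robot.pinch_z is the z of the grasp point in the tool frame, in mm); z points along the fingers, y is the direction in which the jaws open and shut (so a half turn about z gives the same grasp; the last joint's range is limited). The gripper opens to 91 mm and grips with 3 to 60 N. Pads are 32 mm wide; open, the fingers measure 118 mm over their backs; the gripper's body (76 mm by 178 mm) begins 60 mm behind the grasp point.
Start: joints at [1.129, 0.494, 1.345, -0, 1.302, -0.096], TCP at [211.839, 588.006, 292.215] pointing down, gripper open.
Joint ranges: [-2.91, 2.91], [-0.82, 2.16], [0.22, 2.67], [-1.22, 4.37], [0.12, 2.79], [-3.08, 3.08]. Speed limits (rad/s): [1.89, 1.89, 2.57, 3.01, 3.01, 3.01].

## Interface

Orientations are given as a 3x3 rotation matrix whose columns are the frame's x, y, z axes.
In Python, from station import sense, viewer, robot gives the robot as it stands.
- The arm moves only by the tool jog_arm, never from a script. Its argument "series" is a list of rows, each an object with "slide": the shift along the world's x, y, z in mm, a list of three; "dr": the turn, a rotation vector about the world's x, y, z in rad, a list of three; "fingers": the opening, from 0 (shut) to 1 (fully open). In form: [{"slide": [tx, ty, tz], "dr": [wx, wy, wz], "fingers": fingers}, ...]. A call has 1 to 12 rows; each row shifts and turns the commanded pose from where the row before left it; what a row does not reach is not made up. A row lasts 1/12 s, in which the tool goes at most 41.7 mm and 7.16 degrees, less where a joint would pass 70% of its speed; a pose out of reach is approached as far as the arm can. A call is refused whole if a number of a shift passes 41.7 or a number of a turn 0.125, either way. A call with a gripper value outside its range is refused whole. The fingers move at their own pace and stop on an object; "force" is the grip in N (left out, the last holds). Time passes only in rows, so rows that do not move let the fingers close. It gives the time, the measured TCP pose, the force and the opening at its end, in the units of the state.
- sense(): the state, without advancing time (a new reading comes with each control period).
- viewer.get_image(name): name is "scene" or "top" or "wrist"; returns a dict with "pixels" (480x640x3 uint8, red, green, blue), "fx", "fy", "cx", "cy" (pixels), "rvec" (rotation vector, rad) and "tvec" (3), from world to camera coordinates, as OpenCV has them; the wrist camera has in their place "T_tool_cam" (4x4, takes a point from camera to tool coordinates, whose origin is the TCP and whose axes are the flange's). Camera axes: x right, y down, z forward; pixel columns grow to the right and rows downward; lengths in mm; the calibration is good to about 2 mm. The wrist camera is an equidistant fisheye: a pixel r from the principal point sees the ray r / f radians off the axis. A picture is of the moment at which its call begins: read the wrist's pose just before it. There is no depth.
- robot.hand_in(): hands the job in, once; it reports no verdict.
The state is a dict: "time": time; "q": joint angles; "qd": joint speeds; "joint_torque": joint torques, N m; "tool_pos": TCP position; "orientation": TCP orientation; "ft_force": force on the tool from outside, world axes, zero at the start; "torque": the same for the moment, N m; "finger_gap": finger opening in mm.
Only numpy, scipy, OpenCV 4.12 (cv2) and the standard library are available. Lean on these libraries where they do the work, as an engineer would, in place of code of your own. Each camera call takes 0.05 s, during which the arm holds its last target.

## Task

Breakfast is about to be served: take apart the tower on the turntable from the top down, one piece at a time, and gently set each piece upright in the middle of its own cork mat. The salt shaker goes on the square mat, and each jam pot on the round coaster of its own rank in size: small pot on the smallest coaster, medium pot on the middle one, large pot on the largest. Knock none of them over, leave the egg cup where it stands, and let everything stand free at the end.

Things in the scene. Friction and masses are not known exactly. Their poses are not given: they have to be found in the camera images.
- salt_shaker: white porcelain salt shaker with a steel cap, an upright cylinder 32 mm in diameter and 46 mm high over all, about 60 g; it stands on the small pot at the top of the tower. Origin: centre of its underside, z up along its axis (its yaw means nothing)
- small_pot: closed glass jam pot with amber jam, paper band and flat steel lid: an upright cylinder 44 mm in diameter and 40 mm high over all, about 100 g; third from below in the tower, on the medium pot's lid. Origin: centre of its underside, z up along its axis (its yaw means nothing)
- medium_pot: closed glass jam pot with amber jam, paper band and flat steel lid: an upright cylinder 55 mm in diameter and 46 mm high over all, about 170 g; second from below in the tower, on the large pot's lid. Origin: centre of its underside, z up along its axis (its yaw means nothing)
- large_pot: closed glass jam pot with amber jam, paper band and flat steel lid: an upright cylinder 66 mm in diameter and 52 mm high over all, about 260 g; at the bottom of the tower, on the turntable. Origin: centre of its underside, z up along its axis (its yaw means nothing)
- square_mat: square cork mat, 62 x 62 mm and 6 mm thick, lying fixed on the table. Origin: centre of its underside (on the table top), z up; x and y along its sides
- small_coaster: the smallest of the three round cork coasters, a flat disc 64 mm in diameter and 6 mm thick, lying fixed on the table. Origin: centre of its underside (on the table top), z up
- medium_coaster: the middle-sized of the three round cork coasters, a flat disc 82 mm in diameter and 6 mm thick, lying fixed on the table. Origin: centre of its underside (on the table top), z up
- large_coaster: the largest of the three round cork coasters, a flat disc 100 mm in diameter and 6 mm thick, lying fixed on the table. Origin: centre of its underside (on the table top), z up
- turntable: clear acrylic lazy Susan, a disc 210 mm in diameter whose flat top lies 24 mm above the table; locked, it does not turn or shift. The tower stands on it, its bottom pot within 45 mm of the disc's centre, each upper piece up to 3 mm off the centre of the one below. Origin: centre of its underside, z up
- egg_cup: empty white porcelain egg cup on a foot, 48 mm in diameter at the rim and 54 mm high, about 80 g, standing loose on the table near the turntable; to be left alone. Origin: centre of its underside, z up
Mind the look-alikes: they are no part of the job. What is shaped like the large_pot but green or yellow is not meant.

How it is judged (in metres and radians):
On the way, in this order (a step that is already met when the one before it is completed fails the run):
1. the salt shaker stands, released, on the square cork mat (horizontal distance between salt_shaker and square_mat below 0.012 m and z of salt_shaker in the frame of square_mat between 0.003 and 0.009 m and angle between salt_shaker's own z axis and vertical below 0.1 rad and linear speed of salt_shaker below 0.02 m/s and contact force between salt_shaker and the fingers below 0.1 N), for 0.2 s.
2. the small pot stands, released, on the smallest round coaster (horizontal distance between small_pot and small_coaster below 0.012 m and z of small_pot in the frame of small_coaster between 0.003 and 0.009 m and angle between small_pot's own z axis and vertical below 0.1 rad and linear speed of small_pot below 0.02 m/s and contact force between small_pot and the fingers below 0.1 N), for 0.2 s.
3. the medium pot stands, released, on the middle-sized round coaster (horizontal distance between medium_pot and medium_coaster below 0.012 m and z of medium_pot in the frame of medium_coaster between 0.003 and 0.009 m and angle between medium_pot's own z axis and vertical below 0.1 rad and linear speed of medium_pot below 0.02 m/s and contact force between medium_pot and the fingers below 0.1 N), for 0.2 s.
4. the large pot stands, released, on the largest round coaster (horizontal distance between large_pot and large_coaster below 0.012 m and z of large_pot in the frame of large_coaster between 0.003 and 0.009 m and angle between large_pot's own z axis and vertical below 0.1 rad and linear speed of large_pot below 0.02 m/s and contact force between large_pot and the fingers below 0.1 N), for 0.2 s.
At the end, for the whole second after the job is handed in: Each of the four pieces stands released and at rest on its own mat: centre within 12 mm of the mat's centre, underside on the mat's top (within 3 mm), upright within 0.1 rad. They were placed in the order salt shaker, small, medium, large pot (all of step 1 and all of step 2 and all of step 3 and all of step 4); the robot touches nothing.
It fails at once if a piece of the tower is tipped over (more than 0.6 rad) (angle between any of salt_shaker, small_pot, medium_pot, large_pot's own z axis and vertical above 0.6 rad).
It fails at once if a piece is dropped or slammed onto its mat (more than 60 N) (contact force between salt_shaker and square_mat above 60 N or contact force between small_pot and small_coaster above 60 N or contact force between medium_pot and medium_coaster above 60 N or contact force between large_pot and large_coaster above 60 N).
It fails at once if the egg cup is moved more than 20 mm or tipped over (distance of egg_cup from where it was at the start of the episode above 0.02 m or angle between egg_cup's own z axis and vertical above 0.6 rad).
It also fails if it takes over 115 s, if anything falls off the work surface, if the arm or the gripper's body presses on something with over 40 N, if the wrist force passes 120 N, or if a joint passes its speed limit or range.

## Working session

There is one attempt and no reset: what is moved stays moved. The work goes in short steps, Python scripts to look and compute and a tool call to move; the robot and the scene stay as the last step left them, time stands still between calls to the robot, and variables do not carry over. Pictures are saved under pics/ and viewed, and the job is handed in when it is done.

Besides the shell and the picture viewer there is one more tool, called after "Emit:" as name(argument=value, ...) on one line, values as JSON. jog_arm: Moves the arm, as the interface text tells. Its arguments: {"type":"object","properties":{"series":{"type":"array","items":{"type":"object","properties":{"slide":{"type":"array","items":{"type":"number"}},"dr":{"type":"array","items":{"type":"number"}},"fingers":{"type":"number"}}}},"force":{"type":"number"}},"required":["series"]}

```bash
ls; mkdir -p pics; python3 - <<'E'
from station import sense, viewer, robot
import cv2, numpy as np
s=sense(); print(s); print(robot.pinch_z)
for n in ["scene","top","wrist"]:
    d=viewer.get_image(n); cv2.imwrite(f"pics/{n}0.png",d["pixels"][:,:,::-1])
    print(n,{k:v for k,v in d.items() if k!="pixels"})
E
```

```text
pics
{'time': 0.0, 'q': array([ 1.12947657e+00,  4.94166235e-01,  1.34612193e+00, -5.19081126e-06,
        1.30252214e+00, -9.55145315e-02]), 'qd': array([ 0.00019375,  0.0012777 , -0.00199124,  0.00070072, -0.00025967,
       -0.00108164]), 'joint_torque': array([-2.88362877e-03, -8.78813696e+01, -3.81846929e+01,  7.07112369e-02,
        5.34076395e-02, -6.03776084e-05]), 'tool_pos': array([211.72969942, 587.7376595 , 291.651872  ]), 'orientation': array([[-9.40803261e-01,  3.38952737e-01, -5.15573025e-04],
       [ 3.38953111e-01,  9.40802621e-01, -1.10312314e-03],
       [ 1.11145847e-04, -1.21257693e-03, -9.99999259e-01]]), 'ft_force': array([-0.17996768, -0.00980349, -0.06679142]), 'torque': array([ 0.02624132, -0.07238349, -0.01454825]), 'finger_gap': 91.37437837478018}
59.5
scene {'fx': 459.80704707180917, 'fy': 459.80704707180917, 'cx': 313.39718265599066, 'cy': 242.41573416865003, 'rvec': array([ 1.56037861,  1.73322703, -0.92170443]), 'tvec': array([  69.61351063, -200.85655561, 1383.34088183])}
top {'fx': 513.4010448438444, 'fy': 513.4010448438444, 'cx': 314.0160111875753, 'cy': 236.82807021992045, 'rvec': array([ 2.17703598, -2.14301764,  0.14796998]), 'tvec': array([ -19.67034524,  552.90104016, 1145.76433591])}
wrist {'fx': 371.64829954431775, 'fy': 371.64829954431775, 'cx': 330.9567477181073, 'cy': 234.37601341895456, 'T_tool_cam': array([[-1.27174699e-04, -9.71105205e-01, -2.38651764e-01,
         6.67994334e+01],
       [ 9.99999724e-01,  5.10623387e-05, -7.40667339e-04,
        -5.80835358e-01],
       [ 7.31452026e-04, -2.38651792e-01,  9.71104931e-01,
        -9.33065106e+01],
       [ 0.00000000e+00,  0.00000000e+00,  0.00000000e+00,
         1.00000000e+00]])}
```

View pics/scene0.png

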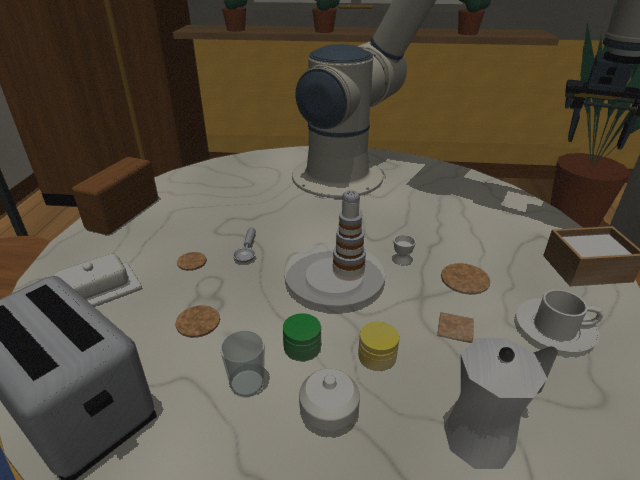

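View pics/top0.png

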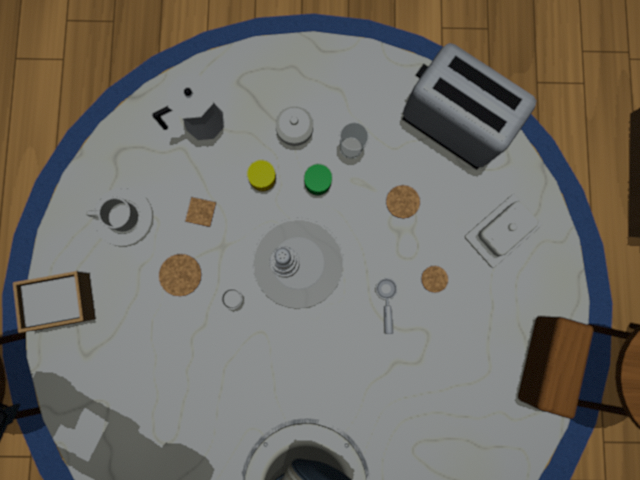

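View pics/wrist0.png

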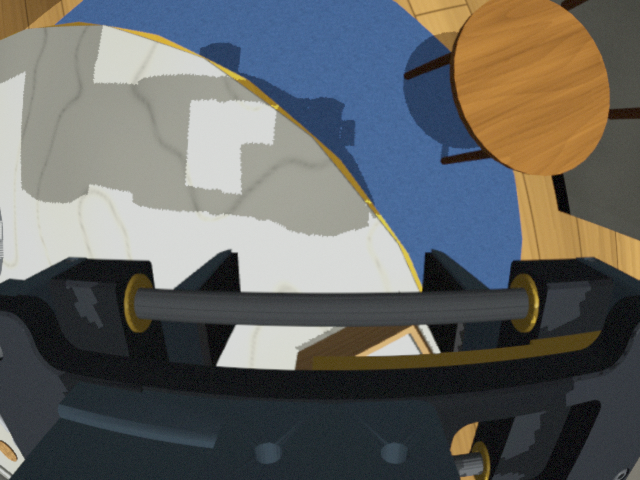

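The top view shows the square mat at about (201,212), the large coaster (180,275), medium (403,201), small (435,279), turntable (298,265), tower near (283,258) and egg cup (233,299). Next I'll measure these.

```bash
cat > h.py <<'E'
import cv2, numpy as np
def cam(d):
    R,_=cv2.Rodrigues(np.array(d["rvec"])); t=np.array(d["tvec"]); return R,t
def ray(d,u,v):
    R,t=cam(d); c=-R.T@t
    r=R.T@np.array([(u-d["cx"])/d["fx"],(v-d["cy"])/d["fy"],1]); return c,r/np.linalg.norm(r)
def onz(d,u,v,z):
    c,r=ray(d,u,v); return c+r*(z-c[2])/r[2]
def proj(d,P):
    R,t=cam(d); p=R@np.array(P)+t; return np.array([d["fx"]*p[0]/p[2]+d["cx"],d["fy"]*p[1]/p[2]+d["cy"]])
def wray(d,s,u,v):
    x,y=u-d["cx"],v-d["cy"]; r=np.hypot(x,y); th=r/d["fx"]
    q=np.array([x/r*np.sin(th),y/r*np.sin(th),np.cos(th)]) if r>0 else np.array([0,0,1.])
    T=d["T_tool_cam"]; R=np.array(s["orientation"]); 
    return np.array(s["tool_pos"])+R@T[:3,3], R@T[:3,:3]@q
def wonz(d,s,u,v,z):
    c,r=wray(d,s,u,v); return c+r*(z-c[2])/r[2]
def two(c1,r1,c2,r2):
    A=np.stack([r1,-r2],1); k=np.linalg.lstsq(A,c2-c1,rcond=None)[0]
    a,b=c1+k[0]*r1,c2+k[1]*r2; return (a+b)/2,np.linalg.norm(a-b)
E
python3 - <<'E'
from station import sense, viewer, robot
from h import *
D={}
for n in ["scene","top"]:
    d=viewer.get_image(n); D[n]=d
    hsv=cv2.cvtColor(d["pixels"],cv2.COLOR_RGB2HSV)
    m=cv2.inRange(hsv,(5,70,100),(18,190,235))
    if n=='top': m[:, :120]=0; m[:,470:]=0; m[330:]=0; m[:180]=0
    k,l,st,ce=cv2.connectedComponentsWithStats(m)
    for i in range(1,k):
        if 250<st[i,4]<4000:
            cs,_=cv2.findContours((l==i).astype(np.uint8),cv2.RETR_EXTERNAL,cv2.CHAIN_APPROX_NONE)
            pts=np.array([onz(d,p[0][0],p[0][1],6)[:2] for p in cs[0]],np.float32)
            (c,dia)=cv2.minEnclosingCircle(pts); rc=cv2.minAreaRect(pts)
            print(n,ce[i].round(1),st[i,4],"centroid",onz(d,*ce[i],6).round(1),"circ",np.round(c,1),round(2*dia,1),"rect",np.round(rc[0],1),np.round(rc[1],1),round(rc[2]))
t=D["top"]; s=D["scene"]
cv2.imwrite("pics/ttow.png",cv2.resize(t["pixels"][210:330,200:360,::-1],None,fx=5,fy=5,interpolation=cv2.INTER_CUBIC))
cv2.imwrite("pics/stow.png",cv2.resize(s["pixels"][180:320,270:430,::-1],None,fx=4,fy=4,interpolation=cv2.INTER_CUBIC))
print(onz(t,298,265,24), onz(t,233,299,54))
E
```

```text
scene [ 34.2 211.9] 821 centroid [ 304.1 -769.9    6. ] circ [ 296.3 -774.3] 244.8 rect [ 292.3 -770. ] [235.9  80.9] 43
scene [ 59.3 224. ] 648 centroid [ 354.2 -670.8    6. ] circ [ 370.1 -671.2] 204.2 rect [ 368.7 -669.9] [ 61.4 199. ] 87
scene [595.5 242.6] 290 centroid [305.3 624.5   6. ] circ [298.6 629.5] 194.8 rect [299.4 630.3] [122.7 154.9] 11
scene [191.  259.7] 356 centroid [ 467.1 -293.7    6. ] circ [ 466.7 -294.1] 62.4 rect [ 467.4 -293.9] [59.9 60.5] 6
scene [465.7 277.3] 1034 centroid [468.7 302.4   6. ] circ [467.1 301.7] 98.9 rect [465.9 301.9] [94.6 96.9] 6
scene [197.1 319.6] 939 centroid [ 650.4 -220.2    6. ] circ [ 649.5 -220.2] 80.5 rect [ 648.7 -220.3] [78.  79.6] 6
scene [455.8 326.5] 764 centroid [619.  260.3   6. ] circ [618.7 260.4] 83.7 rect [617.9 260.3] [60.5 61.2] 79
top [402.6 201.3] 858 centroid [ 645.6 -221.     6. ] circ [ 645.8 -220.7] 80.1 rect [ 645.9 -220.6] [77.1 79.1] 27
top [200.2 211.5] 625 centroid [612.9 259.    6. ] circ [612.6 258.8] 80.1 rect [612.9 258.9] [59.6 59.2] 79
top [179.7 274.8] 1382 centroid [462.6 300.4   6. ] circ [463.3 300.5] 97.7 rect [463.4 300.8] [95.7 95.3] 2
top [434.3 278.7] 538 centroid [ 462.7 -294.1    6. ] circ [ 462.7 -294.1] 61.3 rect [ 463.3 -294.5] [58.4 59.1] 1
[488.5043924  24.8804747  24.       ] [408.30817264 167.39090359  54.        ]
```

```bash
ls pics
```

```text
scene0.png
stow.png
top0.png
ttow.png
wrist0.png
```

View pics/ttow.png

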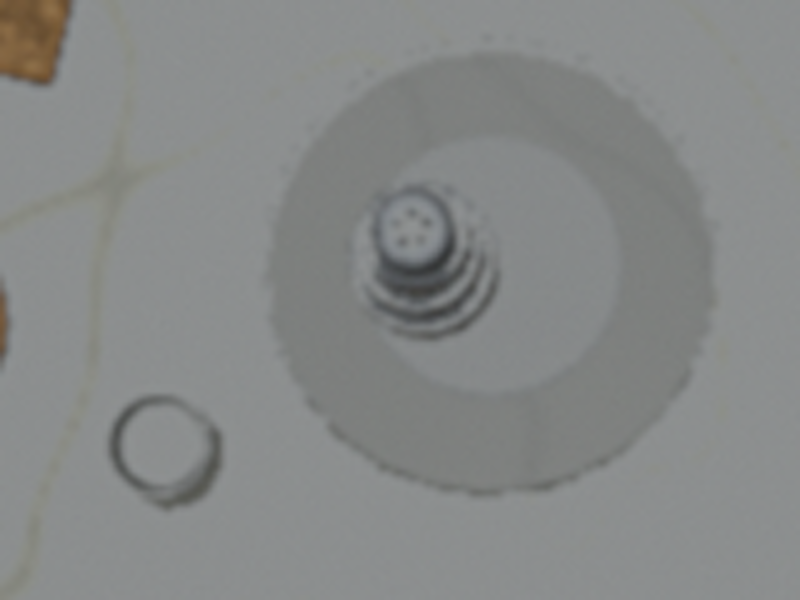

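View pics/stow.png

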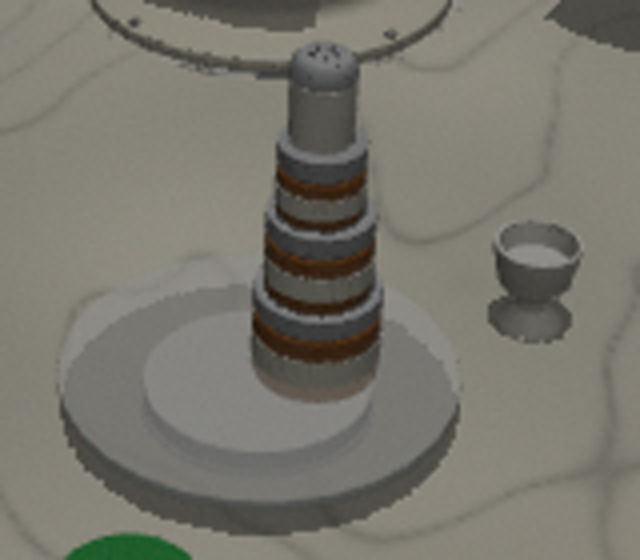

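Both cameras agree on the mats to within about 5 mm in x and 2 mm in y. The tower's cap is at about (282.6,256) in the top view and (351,194) in the scene view. Next I'll locate the tower's levels.

```bash
python3 - <<'E'
from station import sense, viewer, robot
from h import *
t=viewer.get_image("top"); s=viewer.get_image("scene")
print("cap two", two(*ray(t,282.6,256),*ray(s,351,193.5)), onz(t,282.6,256,208), onz(s,351,194,208))
g=cv2.cvtColor(s["pixels"],cv2.COLOR_RGB2GRAY)
# crop coords in 4x: (left,right,y) of rims in scene
for nm,l,r,y,z,d in [("salt",288,358,120,185,32),("small",277,369,150,162,44),("med",265,377,218,122,55),("large",252,383,292,76,66)]:
    u=270+(l+r)/8; v=180+y/4
    w=onz(s,u,v,z); print(nm,w.round(1), "width px",(r-l)/4)
    for x in (490,510): print("   proj top-centre", proj(t,[x,w[1],z]).round(1), proj(s,[x,w[1],z]).round(1))
E
```

```text
cap two (array([492.62869437,  52.79590812, 204.0576012 ]), np.float64(2.700662259290733)) [492.32823858  51.23928525 208.        ] [501.80569051  54.34191854 208.        ]
salt [520.8  55.6 185. ] width px 17.5
   proj top-centre [281.  258.2] [351.4 201.8]
   proj top-centre [281.2 248.2] [351.  207.1]
small [509.3  56.1 162. ] width px 23.0
   proj top-centre [281.3 259.1] [351.1 212.3]
   proj top-centre [281.5 249.4] [350.7 217.7]
med [506.7  56.7 122. ] width px 28.0
   proj top-centre [282.  260.7] [350.6 229.9]
   proj top-centre [282.2 251.3] [350.2 235.4]
large [504.   56.8  76. ] width px 32.75
   proj top-centre [283.1 262.4] [349.7 249. ]
   proj top-centre [283.3 253.4] [349.2 254.7]
```

Emit:
jog_arm(series=[{"slide": [0,0,40],"dr": [0,0,0],"fingers": 1},{"slide": [10,-20,20],"dr": [0,0,0],"fingers": 1},{"slide": [18,-34,0],"dr": [0,0,0.05],"fingers": 1},{"slide": [18,-34,0],"dr": [0,0,0.05],"fingers": 1},{"slide": [18,-34,0],"dr": [0,0,0.05],"fingers": 1},{"slide": [18,-34,0],"dr": [0,0,0.05],"fingers": 1},{"slide": [18,-34,0],"dr": [0,0,0.05],"fingers": 1},{"slide": [18,-34,0],"dr": [0,0,0.05],"fingers": 1},{"slide": [18,-34,0],"dr": [0,0,0.046],"fingers": 1},{"slide": [18,-34,0],"dr": [0,0,0],"fingers": 1},{"slide": [18,-34,0],"dr": [0,0,0],"fingers": 1},{"slide": [18,-34,0],"dr": [0,0,0],"fingers": 1}])

```text
time: 1.35
tool_pos: [402.3, 226.3, 352.4]
orientation: [[-1.0, -0.0, 0.0], [-0.0, 1.0, 0.0], [-0.0, 0.0, -1.0]]
ft_force: [1.2, 1.1, -0.3]
finger_gap: 91.0
```

Emit:
jog_arm(series=[{"slide": [27,-34,0],"fingers": 1},{"slide": [27,-34,0],"fingers": 1},{"slide": [27,-34,0],"fingers": 1},{"slide": [27,-34,0],"fingers": 1},{"slide": [27,-34,0],"fingers": 1},{"slide": [3,-3,0],"fingers": 1},{"slide": [0,0,0],"fingers": 1},{"slide": [0,0,0],"fingers": 1}])

```text
schema error: expected keys slide, dr, fingers
```

```bash
cat > look.py <<'E'
import sys
from station import sense, viewer, robot
from h import *
def look(n):
    s=sense(); d=viewer.get_image("wrist"); cv2.imwrite(f"pics/{n}.png",d["pixels"][:,:,::-1])
    import pickle; pickle.dump((s,d),open(f"{n}.pkl","wb"))
    print("t",s["time"],"pos",np.round(s["tool_pos"],1),"f",np.round(s["ft_force"],1),"gap",round(s["finger_gap"],1)); return s,d
if __name__=="__main__": look(sys.argv[1])
E
python3 look.py w1
```

```text
t 1.35 pos [402.3 226.3 352.4] f [ 1.2  1.1 -0.3] gap 91.0
```

View pics/w1.png

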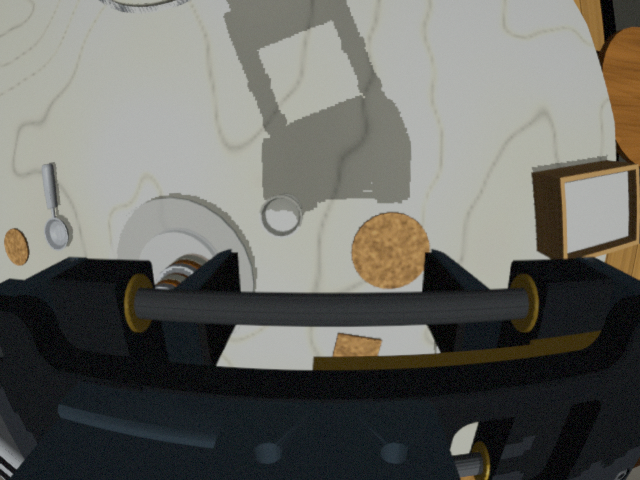

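The move was refused because every key is required. This wrist image shows the large coaster whole at about (391,250) and the egg cup at about (282,215). I'll repeat the move with all the keys.

Emit:
jog_arm(series=[{"slide": [27,-34,0],"dr": [0,0,0],"fingers": 1},{"slide": [27,-34,0],"dr": [0,0,0],"fingers": 1},{"slide": [27,-34,0],"dr": [0,0,0],"fingers": 1},{"slide": [27,-34,0],"dr": [0,0,0],"fingers": 1},{"slide": [27,-34,0],"dr": [0,0,0],"fingers": 1},{"slide": [3,-3,0],"dr": [0,0,0],"fingers": 1},{"slide": [0,0,0],"dr": [0,0,0],"fingers": 1},{"slide": [0,0,0],"dr": [0,0,0],"fingers": 1}])

```text
time: 2.07
tool_pos: [534.1, 62.0, 352.0]
orientation: [[-1.0, 0.001, -0.001], [0.001, 1.0, 0.0], [0.001, 0.0, -1.0]]
ft_force: [0.7, 0.1, 0.1]
finger_gap: 91.4
```

```bash
python3 look.py w2; python3 - <<'E'
from h import *; import pickle
s,d=pickle.load(open("w1.pkl","rb"))
hsv=cv2.cvtColor(d["pixels"],cv2.COLOR_RGB2HSV)
m=cv2.inRange(hsv,(5,70,100),(18,190,235)); m[:180]=0;m[300:]=0;m[:,:330]=0;m[:,450:]=0
cs,_=cv2.findContours(m,cv2.RETR_EXTERNAL,cv2.CHAIN_APPROX_NONE); c=max(cs,key=cv2.contourArea)
p=np.array([wonz(d,s,*q[0],6)[:2] for q in c],np.float32); print("large coaster",cv2.minEnclosingCircle(p))
print("cup",wonz(d,s,282,215,54))
E
```

```text
t 2.0667 pos [534.1  62.  352. ] f [0.7 0.1 0.1] gap 91.4
large coaster ((464.8851013183594, 300.107666015625), 49.95135498046875)
cup [410.06516361 172.66494963  54.        ]
```

View pics/w2.png

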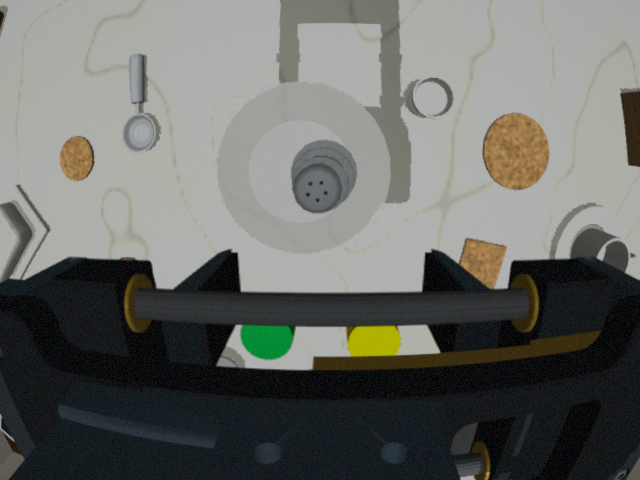

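The wrist image shows the salt cap at about (317,188), the large coaster (516,151), small coaster (77,158) and egg cup (429,97).

```bash
python3 - <<'E'
from h import *; import pickle
s,d=pickle.load(open("w2.pkl","rb"))
cv2.imwrite("pics/w2c.png",cv2.resize(d["pixels"][120:240,260:400,::-1],None,fx=5,fy=5,interpolation=cv2.INTER_CUBIC))
hsv=cv2.cvtColor(d["pixels"],cv2.COLOR_RGB2HSV)
m=cv2.inRange(hsv,(5,70,80),(18,190,235)); m[215:]=0;m[:,560:]=0
k,l,st,ce=cv2.connectedComponentsWithStats(m)
for i in range(1,k):
    if st[i,4]>300:
        cs,_=cv2.findContours((l==i).astype(np.uint8),cv2.RETR_EXTERNAL,cv2.CHAIN_APPROX_NONE)
        p=np.array([wonz(d,s,*q[0],6)[:2] for q in cs[0]],np.float32); print(ce[i].round(),cv2.minEnclosingCircle(p))
for u,v,z in [(317,189,208),(317,186,208),(429,97,54)]: print(u,v,wonz(d,s,u,v,z).round(1))
E
```

```text
[516. 151.] ((465.397216796875, 299.3546447753906), 49.89765548706055)
[ 76. 158.] ((465.0007629394531, -294.9800720214844), 32.25662612915039)
317 189 [495.3  52.3 208. ]
317 186 [493.3  52.4 208. ]
429 97 [412.8 165.4  54. ]
```

View pics/w2c.png

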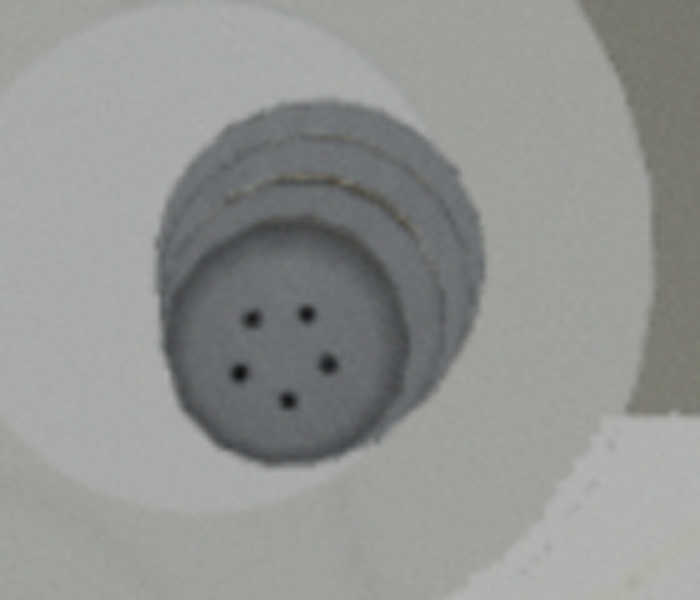

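Emit:
jog_arm(series=[{"slide": [-19,-5,0],"dr": [0,0,0],"fingers": 1},{"slide": [-19,-4.7,0],"dr": [0,0,0],"fingers": 1},{"slide": [0,0,-30],"dr": [0,0,0],"fingers": 0.8},{"slide": [0,0,-30],"dr": [0,0,0],"fingers": 0.6},{"slide": [0,0,-25],"dr": [0,0,0],"fingers": 0.6},{"slide": [0,0,-14],"dr": [0,0,0],"fingers": 0.5},{"slide": [0,0,0],"dr": [0,0,0],"fingers": 0.5},{"slide": [0,0,0],"dr": [0,0,0],"fingers": 0.5}], force=8)

```text
time: 2.78
tool_pos: [495.7, 53.1, 253.4]
orientation: [[-1.0, -0.002, -0.001], [-0.002, 1.0, 0.0], [0.001, 0.0, -1.0]]
ft_force: [0.1, 1.0, 1.0]
finger_gap: 53.9
```

```bash
python3 look.py w3;python3 - <<'E'
from station import viewer
import cv2
a=viewer.get_image("scene")["pixels"][:,:,::-1]
cv2.imwrite("pics/s3.png",cv2.resize(a[120:320,270:430],None,fx=3,fy=3,interpolation=cv2.INTER_CUBIC))
E
```

```text
t 2.7833 pos [495.7  53.1 253.4] f [0.1 1.  1. ] gap 53.9
```

View pics/w3.png

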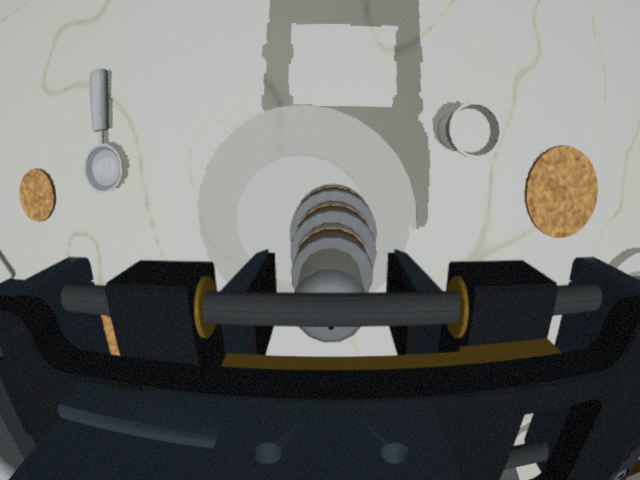

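View pics/s3.png

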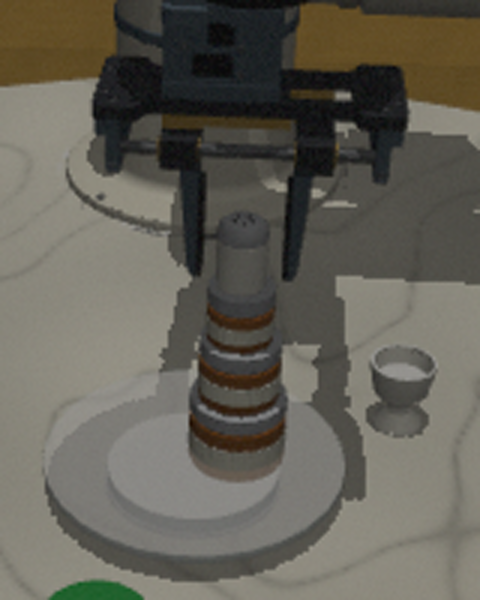

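The shaker is centred between the fingers (wrist about (331,300), pads at 270 and 392), and the fingertips clear the small pot's lid. Now I'll close.

Emit:
jog_arm(series=[{"slide": [0,0,0],"dr": [0,0,0],"fingers": 0.42},{"slide": [0,0,0],"dr": [0,0,0],"fingers": 0.37},{"slide": [0,0,0],"dr": [0,0,0],"fingers": 0.34},{"slide": [0,0,0],"dr": [0,0,0],"fingers": 0.3},{"slide": [0,0,0],"dr": [0,0,0],"fingers": 0.25},{"slide": [0,0,0],"dr": [0,0,0],"fingers": 0.2},{"slide": [0,0,0],"dr": [0,0,0],"fingers": 0.2}], force=8)

```text
time: 3.47
tool_pos: [496.8, 52.2, 253.9]
orientation: [[-1.0, -0.0, 0.001], [-0.0, 1.0, 0.0], [-0.001, 0.0, -1.0]]
ft_force: [-0.9, 2.2, 7.7]
finger_gap: 31.7
```

Emit:
jog_arm(series=[{"slide": [0,0,2],"dr": [0,0,0],"fingers": 0.2},{"slide": [0,0,4],"dr": [0,0,0],"fingers": 0.2},{"slide": [0,0,10],"dr": [0,0,0],"fingers": 0.2},{"slide": [0,0,20],"dr": [0,0,0],"fingers": 0.2},{"slide": [0,0,20],"dr": [0,0,0],"fingers": 0.2},{"slide": [0,0,0],"dr": [0,0,0],"fingers": 0.2}], force=12)

```text
time: 3.97
tool_pos: [497.6, 52.1, 312.7]
orientation: [[-1.0, -0.0, 0.005], [-0.0, 1.0, -0.0], [-0.005, -0.0, -1.0]]
ft_force: [0.2, -0.0, -0.0]
finger_gap: 31.7
```

```bash
python3 look.py w4;python3 - <<'E'
from station import viewer
import cv2
a=viewer.get_image("scene")["pixels"][:,:,::-1]
cv2.imwrite("pics/s4.png",cv2.resize(a[80:320,250:450],None,fx=2.5,fy=2.5,interpolation=cv2.INTER_CUBIC))
E
```

```text
t 3.9667 pos [497.6  52.1 312.7] f [ 0.2 -0.  -0. ] gap 31.7
```

View pics/w4.png

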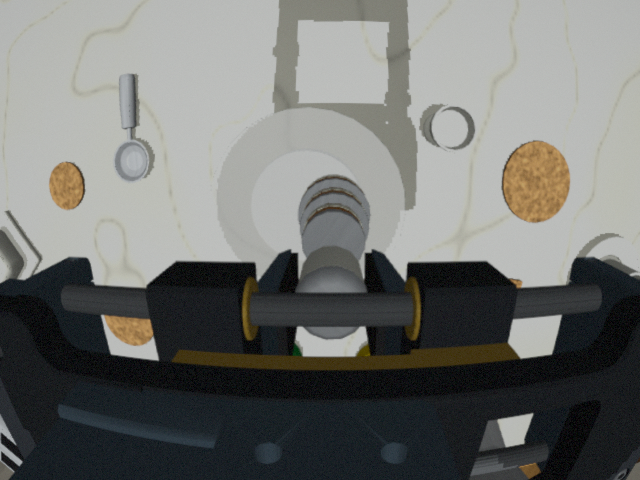

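View pics/s4.png

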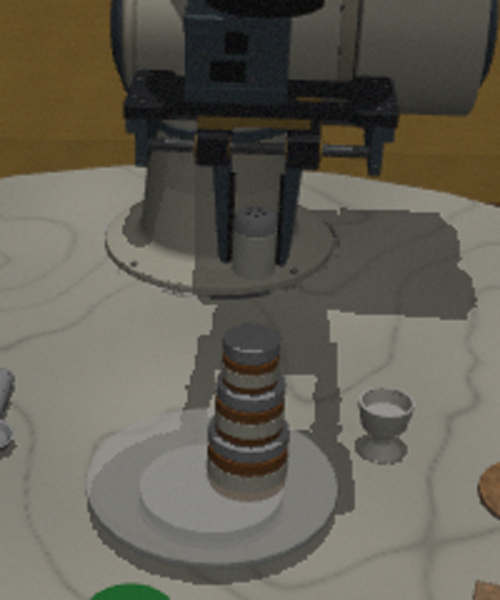

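The shaker is held and lifted, and the rest of the tower still stands. I'll carry it toward the square mat, stopping 40 mm beyond it for a wrist view.

Emit:
jog_arm(series=[{"slide": [10,14,0],"dr": [0,0,0],"fingers": 0.2},{"slide": [22,29,0],"dr": [0,0,0],"fingers": 0.2},{"slide": [22,29,0],"dr": [0,0,0],"fingers": 0.2},{"slide": [22,29,0],"dr": [0,0,0],"fingers": 0.2},{"slide": [22,29,0],"dr": [0,0,0],"fingers": 0.2},{"slide": [22,29,0],"dr": [0,0,0],"fingers": 0.2},{"slide": [22,29,0],"dr": [0,0,0],"fingers": 0.2},{"slide": [15,19,0],"dr": [0,0,0],"fingers": 0.2},{"slide": [0,0,0],"dr": [0,0,0],"fingers": 0.2},{"slide": [0,0,0],"dr": [0,0,0],"fingers": 0.2}], force=12)

```text
time: 4.9
tool_pos: [653.3, 260.0, 307.2]
orientation: [[-1.0, -0.001, -0.002], [-0.001, 1.0, -0.001], [0.002, -0.001, -1.0]]
ft_force: [-0.2, -0.2, -0.5]
finger_gap: 31.5
```

```bash
python3 look.py w5; cat > cork.py <<'E'
import sys,pickle
from h import *
s,d=pickle.load(open(sys.argv[1]+".pkl","rb"))
hsv=cv2.cvtColor(d["pixels"],cv2.COLOR_RGB2HSV)
m=cv2.inRange(hsv,(5,70,80),(18,190,235)); m=cv2.morphologyEx(m,cv2.MORPH_OPEN,np.ones((3,3)))
k,l,st,ce=cv2.connectedComponentsWithStats(m)
for i in range(1,k):
    if st[i,4]>400:
        cs,_=cv2.findContours((l==i).astype(np.uint8),cv2.RETR_EXTERNAL,cv2.CHAIN_APPROX_NONE)
        p=np.array([wonz(d,s,*q[0],6)[:2] for q in max(cs,key=len)],np.float32); c,r=cv2.minEnclosingCircle(p); R=cv2.minAreaRect(p)
        if 2*r<130: print(ce[i].round(),"circ",np.round(c,1),round(2*r,1),"rect",np.round(R[0],1),np.round(R[1],1))
E
python3 cork.py w5
```

```text
t 4.9 pos [653.3 260.  307.2] f [-0.2 -0.2 -0.5] gap 31.5
[369.  38.] circ [465.7 299.7] 99.4 rect [468.1 300.1] [92.2 98.2]
[331. 173.] circ [615.9 258.5] 84.0 rect [615.5 258.6] [61.5 61.5]
[  9. 212.] circ [ 649.3 -219.7] 82.5 rect [ 651.1 -209.3] [53.3 80.6]
```

View pics/w5.png

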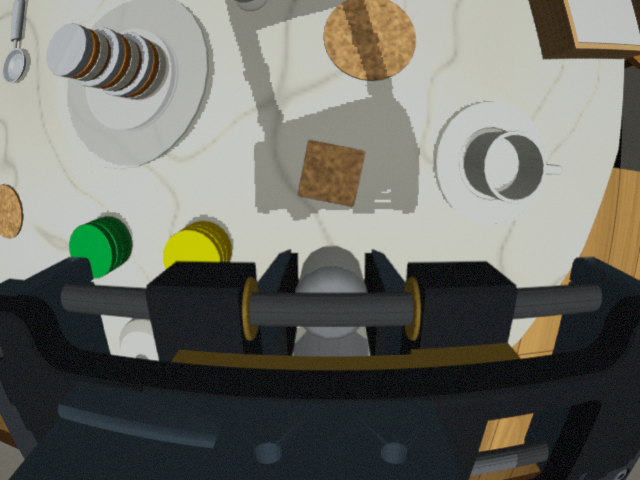

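The square mat is at (331,173), giving (615.6, 258.7) with 61.5 mm sides, which is right. Going down above it.

Emit:
jog_arm(series=[{"slide": [-19,-0.7,-20],"dr": [0,0,0],"fingers": 0.2},{"slide": [-18.7,-0.6,-30],"dr": [0,0,0],"fingers": 0.2},{"slide": [0,0,-35],"dr": [0,0,0],"fingers": 0.2},{"slide": [0,0,-35],"dr": [0,0,0],"fingers": 0.2},{"slide": [0,0,-35],"dr": [0,0,0],"fingers": 0.2},{"slide": [0,0,-25],"dr": [0,0,0],"fingers": 0.2},{"slide": [0,0,-15],"dr": [0,0,0],"fingers": 0.2},{"slide": [0,0,-3],"dr": [0,0,0],"fingers": 0.2},{"slide": [0,0,0],"dr": [0,0,0],"fingers": 0.2},{"slide": [0,0,0],"dr": [0,0,0],"fingers": 0.2}], force=12)

```text
time: 5.78
tool_pos: [615.9, 257.4, 112.3]
orientation: [[-1.0, 0.0, 0.001], [0.0, 1.0, 0.0], [-0.001, 0.0, -1.0]]
ft_force: [0.2, -0.2, -0.2]
finger_gap: 31.7
```

Emit:
jog_arm(series=[{"slide": [0,0.5,-6],"dr": [0,0,0],"fingers": 0.2},{"slide": [0,0.5,-4],"dr": [0,0,0],"fingers": 0.2},{"slide": [0,0,-2],"dr": [0,0,0],"fingers": 0.2},{"slide": [0,0,-1],"dr": [0,0,0],"fingers": 0.2},{"slide": [0,0,-0.7],"dr": [0,0,0],"fingers": 0.2},{"slide": [0,0,0],"dr": [0,0,0],"fingers": 0.2}], force=12)

```text
time: 6.28
tool_pos: [615.7, 258.9, 98.0]
orientation: [[-1.0, -0.0, 0.0], [-0.0, 1.0, 0.0], [-0.0, 0.0, -1.0]]
ft_force: [-2.4, -1.3, 4.4]
finger_gap: 31.5
```

Emit:
jog_arm(series=[{"slide": [0,0,0],"dr": [0,0,0],"fingers": 0.36},{"slide": [0,0,0],"dr": [0,0,0],"fingers": 0.42},{"slide": [0,0,0],"dr": [0,0,0],"fingers": 0.6},{"slide": [0,0,0],"dr": [0,0,0],"fingers": 0.8},{"slide": [0,0,0],"dr": [0,0,0],"fingers": 0.8},{"slide": [0,0,20],"dr": [0,0,0],"fingers": 0.8},{"slide": [0,0,35],"dr": [0,0,0],"fingers": 1},{"slide": [0,0,35],"dr": [0,0,0],"fingers": 1},{"slide": [0,0,35],"dr": [0,0,0],"fingers": 1},{"slide": [0,0,35],"dr": [0,0,0],"fingers": 1},{"slide": [0,0,0],"dr": [0,0,0],"fingers": 1}])

```text
time: 7.2
tool_pos: [618.0, 259.6, 264.9]
orientation: [[-1.0, -0.0, 0.01], [-0.0, 1.0, 0.003], [-0.01, 0.003, -1.0]]
ft_force: [1.0, 0.4, 0.8]
finger_gap: 91.0
```

```bash
python3 look.py w6; python3 - <<'E'
from station import viewer
import cv2
a=viewer.get_image("scene")["pixels"][:,:,::-1]; cv2.imwrite("pics/s6.png",a)
E
```

```text
t 7.2 pos [618.  259.6 264.9] f [1.  0.4 0.8] gap 91.0
```

View pics/w6.png

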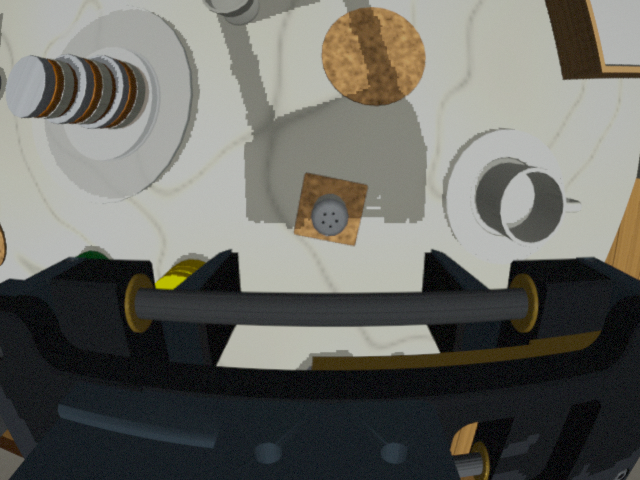

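View pics/s6.png

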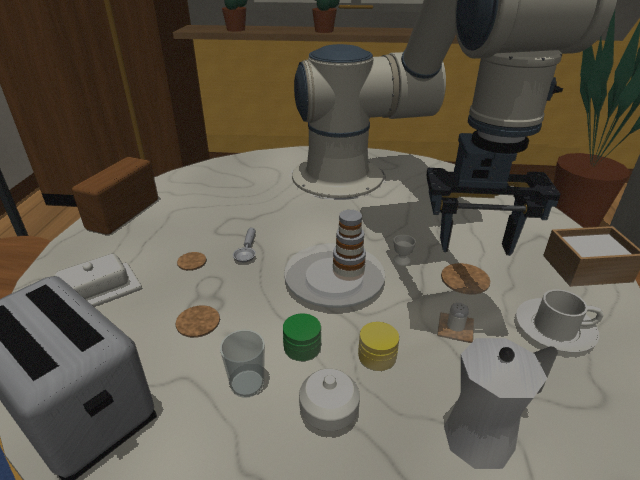

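The shaker stands on the square mat (wrist (330,215), scene (458,316)). I'll check its position and go back to the tower.

Emit:
jog_arm(series=[{"slide": [0,0,30],"dr": [0,0,0],"fingers": 1},{"slide": [-8,-20,30],"dr": [0,0,0],"fingers": 1},{"slide": [-12,-33,0],"dr": [0,0,0],"fingers": 1},{"slide": [-12,-33,0],"dr": [0,0,0],"fingers": 1},{"slide": [-12,-33,0],"dr": [0,0,0],"fingers": 1},{"slide": [-12,-33,0],"dr": [0,0,0],"fingers": 1},{"slide": [-12,-33,-10],"dr": [0,0,0],"fingers": 1},{"slide": [-12,-22,-10],"dr": [0,0,0],"fingers": 1},{"slide": [0,0,0],"dr": [0,0,0],"fingers": 1},{"slide": [0,0,0],"dr": [0,0,0],"fingers": 1}])

```text
time: 8.13
tool_pos: [534.7, 50.9, 296.1]
orientation: [[-1.0, 0.002, -0.003], [0.002, 1.0, 0.0], [0.003, 0.0, -1.0]]
ft_force: [0.7, 0.1, 0.1]
finger_gap: 91.5
```

```bash
python3 look.py w7; python3 - <<'E'
from h import *; import pickle
s,d=pickle.load(open("w6.pkl","rb")); print("salt",wonz(d,s,330,217,52), "mat(center approx)",wonz(d,s,331,209,6))
s,d=pickle.load(open("w7.pkl","rb"))
cv2.imwrite("pics/w7c.png",cv2.resize(d["pixels"][120:280,240:400,::-1],None,fx=4,fy=4,interpolation=cv2.INTER_CUBIC))
E
python3 cork.py w6; python3 cork.py w7
```

```text
t 8.1333 pos [534.7  50.9 296.1] f [0.7 0.1 0.1] gap 91.5
salt [613.23417714 258.71432094  52.        ] mat(center approx) [614.87813601 259.66067994   6.        ]
[373.  56.] circ [465.6 299.8] 99.4 rect [465.6 299.9] [98.9 97.4]
[330. 206.] circ [615.3 258.4] 84.0 rect [615.3 258.6] [61.3 61.4]
[462. 440.] circ [931.2 442.7] 63.6 rect [931.2 440.2] [62.3 31.7]
[545. 153.] circ [465.4 299.4] 100.1 rect [465.3 299.3] [98.9 97.8]
[ 57. 161.] circ [ 464.8 -295.5] 64.0 rect [ 464.8 -295.4] [61.8 62.7]
[498. 266.] circ [603.8 255.3] 64.5 rect [607.1 254.5] [52.6 47. ]
```

View pics/w7c.png

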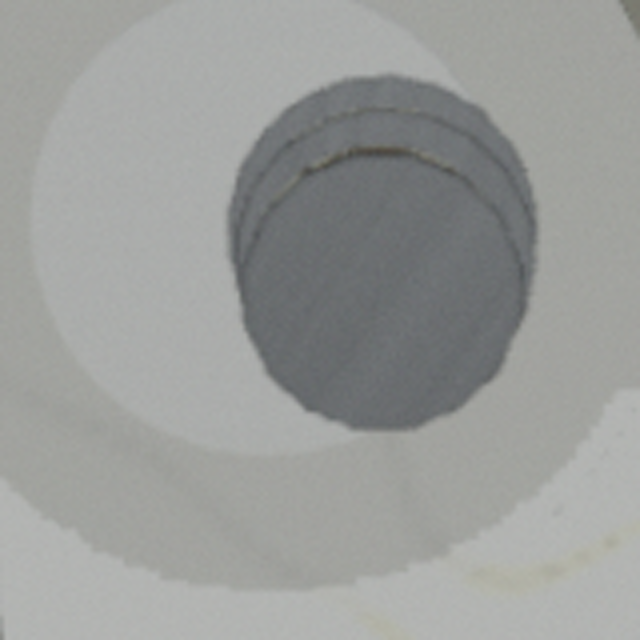

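```bash
python3 - <<'E'
from h import *; import pickle
s,d=pickle.load(open("w7.pkl","rb"))
for u,v in [(300.8,194),(371.9,194),(336.4,157.5),(336.4,227.5)]: print(wonz(d,s,u,v,162).round(1))
E
```

```text
[497.4  31.6 162. ]
[497.4  75.6 162. ]
[475.   53.6 162. ]
[518.7  53.6 162. ]
```

The small pot's lid is at (496.9, 53.6) with a measured diameter of 44 mm, which matches. I'll descend and grip.

Emit:
jog_arm(series=[{"slide": [-19,1.3,0],"dr": [0,0,0],"fingers": 1},{"slide": [-18.8,1.4,0],"dr": [0,0,0],"fingers": 0.9},{"slide": [0,0,-30],"dr": [0,0,0],"fingers": 0.8},{"slide": [0,0,-30],"dr": [0,0,0],"fingers": 0.7},{"slide": [0,0,-20],"dr": [0,0,0],"fingers": 0.65},{"slide": [0,0,-4],"dr": [0,0,0],"fingers": 0.6},{"slide": [0,0,0],"dr": [0,0,0],"fingers": 0.6},{"slide": [0,0,0],"dr": [0,0,0],"fingers": 0.6}], force=8)

```text
time: 8.85
tool_pos: [498.6, 55.1, 214.1]
orientation: [[-1.0, -0.001, 0.0], [-0.001, 1.0, 0.0], [-0.0, 0.0, -1.0]]
ft_force: [-0.2, 0.0, 0.5]
finger_gap: 54.9
```

Emit:
jog_arm(series=[{"slide": [-1.4,-1.4,-3],"dr": [0,0,0],"fingers": 0.58},{"slide": [0,0,0],"dr": [0,0,0],"fingers": 0.54},{"slide": [0,0,0],"dr": [0,0,0],"fingers": 0.5},{"slide": [0,0,0],"dr": [0,0,0],"fingers": 0.47},{"slide": [0,0,0],"dr": [0,0,0],"fingers": 0.42},{"slide": [0,0,0],"dr": [0,0,0],"fingers": 0.36},{"slide": [0,0,0],"dr": [0,0,0],"fingers": 0.33},{"slide": [0,0,0],"dr": [0,0,0],"fingers": 0.33}], force=8)

```text
time: 9.52
tool_pos: [496.8, 53.2, 211.1]
orientation: [[-1.0, -0.0, 0.001], [-0.0, 1.0, 0.0], [-0.001, 0.0, -1.0]]
ft_force: [-0.4, 1.5, 7.2]
finger_gap: 43.6
```

Emit:
jog_arm(series=[{"slide": [0,0,2],"dr": [0,0,0],"fingers": 0.33},{"slide": [0,0,4],"dr": [0,0,0],"fingers": 0.33},{"slide": [0,0,10],"dr": [0,0,0],"fingers": 0.33},{"slide": [0,0,20],"dr": [0,0,0],"fingers": 0.33},{"slide": [0,0,14],"dr": [0,0,0],"fingers": 0.33},{"slide": [0,-10,0],"dr": [0,0,0],"fingers": 0.33},{"slide": [0,-25,0],"dr": [0,0,0],"fingers": 0.33},{"slide": [0,-34,0],"dr": [0,0,0],"fingers": 0.33},{"slide": [0,-34,0],"dr": [0,0,0],"fingers": 0.33},{"slide": [0,-34,0],"dr": [0,0,0],"fingers": 0.33},{"slide": [0,-20,0],"dr": [0,0,0],"fingers": 0.33},{"slide": [0,0,0],"dr": [0,0,0],"fingers": 0.33}], force=16)

```text
time: 10.52
tool_pos: [496.3, -107.8, 260.1]
orientation: [[-1.0, 0.003, -0.0], [0.003, 1.0, -0.001], [0.0, -0.001, -1.0]]
ft_force: [-0.4, 0.2, -1.7]
finger_gap: 43.7
```

```bash
python3 look.py w8; python3 - <<'E'
from station import viewer
import cv2
a=viewer.get_image("scene")["pixels"][:,:,::-1]; cv2.imwrite("pics/s8.png",a)
E
python3 cork.py w8
```

```text
t 10.5167 pos [ 496.3 -107.8  260.1] f [-0.4  0.2 -1.7] gap 43.7
[150. 187.] circ [ 464.9 -295. ] 64.0 rect [ 464.8 -294.3] [62.5 62.3]
[635. 199.] circ [470.1 270.8] 78.6 rect [471.8 261.5] [78.6 20.8]
```

View pics/s8.png

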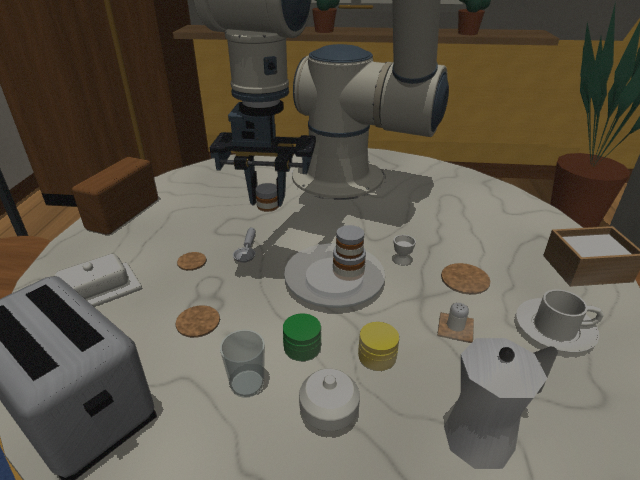

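View pics/w8.png

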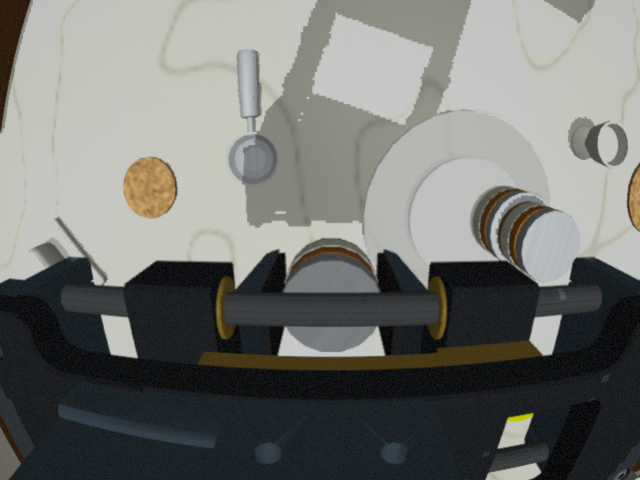

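The pot is held upright, and the small coaster reads (464.9, -295.0).

Emit:
jog_arm(series=[{"slide": [-5,-32,0],"dr": [0,0,0],"fingers": 0.33},{"slide": [-6,-32,0],"dr": [0,0,0],"fingers": 0.33},{"slide": [-6,-32,0],"dr": [0,0,0],"fingers": 0.33},{"slide": [-6,-32,0],"dr": [0,0,0],"fingers": 0.33},{"slide": [-6,-32,-15],"dr": [0,0,0],"fingers": 0.33},{"slide": [-2.4,-27.2,-30],"dr": [0,0,0],"fingers": 0.33},{"slide": [0,0,-35],"dr": [0,0,0],"fingers": 0.33},{"slide": [0,0,-35],"dr": [0,0,0],"fingers": 0.33},{"slide": [0,0,-20],"dr": [0,0,0],"fingers": 0.33},{"slide": [0,0,-10],"dr": [0,0,0],"fingers": 0.33},{"slide": [0,0,0],"dr": [0,0,0],"fingers": 0.33},{"slide": [0,0,0],"dr": [0,0,0],"fingers": 0.33}], force=16)

```text
time: 11.62
tool_pos: [465.5, -290.6, 116.0]
orientation: [[-1.0, -0.001, -0.0], [-0.001, 1.0, 0.0], [0.0, 0.0, -1.0]]
ft_force: [-0.0, -0.0, -1.0]
finger_gap: 43.7
```

Emit:
jog_arm(series=[{"slide": [-0.5,-3,-8],"dr": [0,0,0],"fingers": 0.33},{"slide": [0,-1.4,-6],"dr": [0,0,0],"fingers": 0.33},{"slide": [0,0,-4],"dr": [0,0,0],"fingers": 0.33},{"slide": [0,0,-2],"dr": [0,0,0],"fingers": 0.33},{"slide": [0,0,-0.6],"dr": [0,0,0],"fingers": 0.33},{"slide": [0,0,0],"dr": [0,0,0],"fingers": 0.33}], force=16)

```text
time: 12.12
tool_pos: [464.6, -295.5, 95.2]
orientation: [[-1.0, -0.0, 0.0], [-0.0, 1.0, -0.0], [-0.0, -0.0, -1.0]]
ft_force: [-0.6, 0.2, -1.1]
finger_gap: 43.7
```

Emit:
jog_arm(series=[{"slide": [0,0,-0.6],"dr": [0,0,0],"fingers": 0.33},{"slide": [0,0,0],"dr": [0,0,0],"fingers": 0.33}], force=16)

```text
time: 12.28
tool_pos: [464.6, -295.5, 95.0]
orientation: [[-1.0, -0.0, 0.0], [-0.0, 1.0, -0.0], [-0.0, -0.0, -1.0]]
ft_force: [-2.1, 0.4, 12.0]
finger_gap: 44.0
```

Contact. Releasing and lifting.

Emit:
jog_arm(series=[{"slide": [0,0,0],"dr": [0,0,0],"fingers": 0.49},{"slide": [0,0,0],"dr": [0,0,0],"fingers": 0.55},{"slide": [0,0,0],"dr": [0,0,0],"fingers": 0.75},{"slide": [0,0,0],"dr": [0,0,0],"fingers": 0.9},{"slide": [0,0,0],"dr": [0,0,0],"fingers": 0.9},{"slide": [0,0,20],"dr": [0,0,0],"fingers": 1},{"slide": [0,0,35],"dr": [0,0,0],"fingers": 1},{"slide": [0,0,35],"dr": [0,0,0],"fingers": 1},{"slide": [0,0,35],"dr": [0,0,0],"fingers": 1},{"slide": [0,0,35],"dr": [0,0,0],"fingers": 1},{"slide": [0,0,0],"dr": [0,0,0],"fingers": 1}])

```text
time: 13.2
tool_pos: [466.4, -296.8, 260.6]
orientation: [[-1.0, -0.0, 0.007], [-0.0, 1.0, -0.006], [-0.007, -0.006, -1.0]]
ft_force: [1.0, -1.8, 0.6]
finger_gap: 91.3
```

```bash
python3 look.py w9
```

```text
t 13.2 pos [ 466.4 -296.8  260.6] f [ 1.  -1.8  0.6] gap 91.3
```

View pics/w9.png

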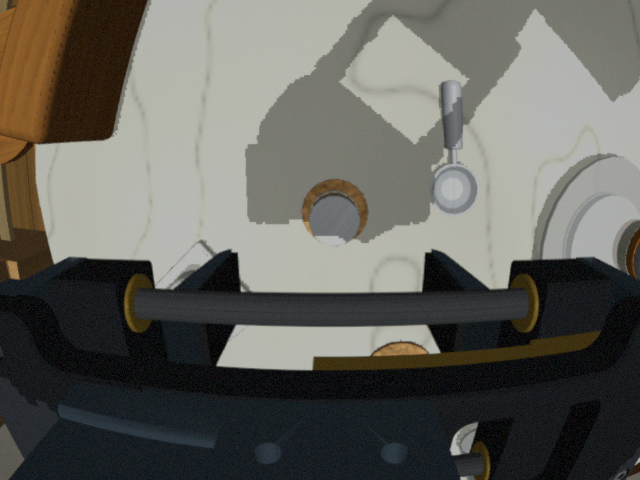

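The small pot stands on the small coaster at about (334,219). Back to the tower.

Emit:
jog_arm(series=[{"slide": [3,20,0],"dr": [0,0,0],"fingers": 1},{"slide": [7,34,0],"dr": [0,0,0],"fingers": 1},{"slide": [7,34,0],"dr": [0,0,0],"fingers": 1},{"slide": [7,34,0],"dr": [0,0,0],"fingers": 1},{"slide": [7,34,0],"dr": [0,0,0],"fingers": 1},{"slide": [7,34,0],"dr": [0,0,0],"fingers": 1},{"slide": [7,34,0],"dr": [0,0,0],"fingers": 1},{"slide": [7,34,0],"dr": [0,0,0],"fingers": 1},{"slide": [7,34,0],"dr": [0,0,0],"fingers": 1},{"slide": [7,34,0],"dr": [0,0,0],"fingers": 1},{"slide": [3,22,0],"dr": [0,0,0],"fingers": 1},{"slide": [0,0,0],"dr": [0,0,0],"fingers": 1}])

```text
time: 14.25
tool_pos: [533.5, 56.3, 253.2]
orientation: [[-1.0, -0.003, -0.001], [-0.003, 1.0, 0.001], [0.001, 0.001, -1.0]]
ft_force: [-0.3, -0.7, 0.6]
finger_gap: 91.4
```

```bash
python3 look.py w10; python3 - <<'E'
from h import *; import pickle
s,d=pickle.load(open("w9.pkl","rb")); print("small",wonz(d,s,334,219,46))
s,d=pickle.load(open("w10.pkl","rb"))
cv2.imwrite("pics/w10c.png",cv2.resize(d["pixels"][120:280,240:400,::-1],None,fx=4,fy=4,interpolation=cv2.INTER_CUBIC))
E
```

```text
t 14.25 pos [533.5  56.3 253.2] f [-0.3 -0.7  0.6] gap 91.4
small [ 463.09702039 -296.2215998    46.        ]
```

View pics/w10c.png

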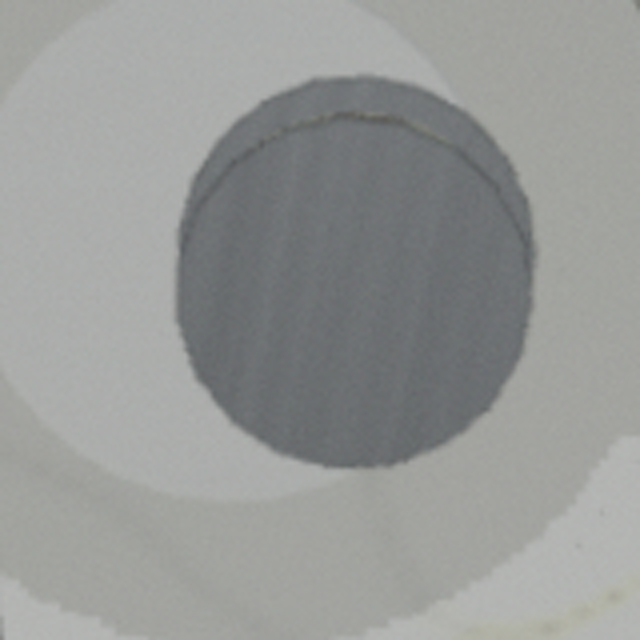

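```bash
python3 - <<'E'
from h import *; import pickle
s,d=pickle.load(open("w10.pkl","rb"))
for u,v in [(285,193),(373,193),(329,149.5),(329,236.5)]: print(wonz(d,s,u,v,122).round(1))
E
```

```text
[495.5  27.5 122. ]
[495.3  81.2 122. ]
[469.1  54.3 122. ]
[522.8  54.4 122. ]
```

Emit:
jog_arm(series=[{"slide": [-19,-1,0],"dr": [0,0,0],"fingers": 1},{"slide": [-18.7,-1,0],"dr": [0,0,0],"fingers": 1},{"slide": [0,0,-30],"dr": [0,0,0],"fingers": 1},{"slide": [0,0,-30],"dr": [0,0,0],"fingers": 0.9},{"slide": [0,0,-22],"dr": [0,0,0],"fingers": 0.8},{"slide": [0,0,-5],"dr": [0,0,0],"fingers": 0.75},{"slide": [0,0,0],"dr": [0,0,0],"fingers": 0.72},{"slide": [0,0,0],"dr": [0,0,0],"fingers": 0.72}], force=8)

```text
time: 14.97
tool_pos: [496.1, 50.1, 167.7]
orientation: [[-1.0, 0.0, -0.0], [0.0, 1.0, -0.0], [0.0, -0.0, -1.0]]
ft_force: [0.5, -0.1, -0.1]
finger_gap: 65.6
```

Emit:
jog_arm(series=[{"slide": [-0.3,4.2,0],"dr": [0,0,0],"fingers": 0.8},{"slide": [0,0,-3.7],"dr": [0,0,0],"fingers": 0.8},{"slide": [0,0,0],"dr": [0,0,0],"fingers": 0.8},{"slide": [0,0,0],"dr": [0,0,0],"fingers": 0.8}], force=8)

```text
time: 15.3
tool_pos: [495.7, 54.9, 164.0]
orientation: [[-1.0, -0.001, 0.001], [-0.001, 1.0, -0.0], [-0.001, -0.0, -1.0]]
ft_force: [0.7, -0.7, 0.7]
finger_gap: 73.5
```

```bash
python3 look.py w11
```

```text
t 15.3 pos [495.7  54.9 164. ] f [ 0.7 -0.7  0.7] gap 73.5
```

View pics/w11.png

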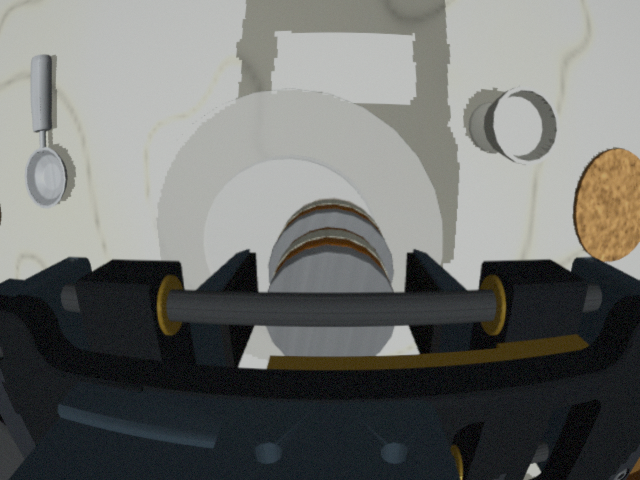

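The medium pot (lid centre at about column 331) is centred between the pads at 256 and 407. Closing.

Emit:
jog_arm(series=[{"slide": [0,0,0],"dr": [0,0,0],"fingers": 0.72},{"slide": [0,0,0],"dr": [0,0,0],"fingers": 0.66},{"slide": [0,0,0],"dr": [0,0,0],"fingers": 0.62},{"slide": [0,0,0],"dr": [0,0,0],"fingers": 0.59},{"slide": [0,0,0],"dr": [0,0,0],"fingers": 0.54},{"slide": [0,0,0],"dr": [0,0,0],"fingers": 0.48},{"slide": [0,0,0],"dr": [0,0,0],"fingers": 0.45},{"slide": [0,0,0],"dr": [0,0,0],"fingers": 0.45}], force=8)

```text
time: 16.02
tool_pos: [495.6, 54.7, 163.7]
orientation: [[-1.0, -0.0, 0.0], [-0.0, 1.0, -0.0], [-0.0, -0.0, -1.0]]
ft_force: [-0.7, -1.2, 3.2]
finger_gap: 54.4
```

Emit:
jog_arm(series=[{"slide": [0,0,2],"dr": [0,0,0],"fingers": 0.45},{"slide": [0,0,4],"dr": [0,0,0],"fingers": 0.45},{"slide": [0,0,10],"dr": [0,0,0],"fingers": 0.45},{"slide": [0,0,25],"dr": [0,0,0],"fingers": 0.45},{"slide": [0,0,30],"dr": [0,0,0],"fingers": 0.45},{"slide": [7,-10,15],"dr": [0,0,0],"fingers": 0.45},{"slide": [14,-20,0],"dr": [0,0,0],"fingers": 0.45},{"slide": [20,-28,0],"dr": [0,0,0],"fingers": 0.45},{"slide": [20,-28,0],"dr": [0,0,0],"fingers": 0.45},{"slide": [20,-28,0],"dr": [0,0,0],"fingers": 0.45},{"slide": [20,-28,0],"dr": [0,0,0],"fingers": 0.45},{"slide": [20,-28,0],"dr": [0,0,0],"fingers": 0.45}], force=22)

```text
time: 17.02
tool_pos: [617.2, -116.7, 249.8]
orientation: [[-1.0, -0.0, -0.0], [-0.0, 1.0, 0.0], [0.0, 0.0, -1.0]]
ft_force: [0.8, 0.2, -2.2]
finger_gap: 54.6
```

Emit:
jog_arm(series=[{"slide": [20,-28,0],"dr": [0,0,0],"fingers": 0.45},{"slide": [20,-28,0],"dr": [0,0,0],"fingers": 0.45},{"slide": [20,-28,0],"dr": [0,0,0],"fingers": 0.45},{"slide": [11,-20,0],"dr": [0,0,0],"fingers": 0.45},{"slide": [0,0,0],"dr": [0,0,0],"fingers": 0.45},{"slide": [0,0,0],"dr": [0,0,0],"fingers": 0.45},{"slide": [0,0,0],"dr": [0,0,0],"fingers": 0.45}], force=22)

```text
time: 17.6
tool_pos: [687.2, -218.8, 249.4]
orientation: [[-1.0, -0.0, -0.001], [-0.0, 1.0, 0.001], [0.001, 0.001, -1.0]]
ft_force: [0.0, 0.8, -1.5]
finger_gap: 54.6
```

```bash
python3 look.py w12; python3 cork.py w12
```

```text
t 17.6 pos [ 687.2 -218.8  249.4] f [ 0.   0.8 -1.5] gap 54.6
[249.   9.] circ [ 477.7 -296.3] 56.5 rect [ 486.9 -297.2] [56.5 19.5]
[328. 176.] circ [ 648.6 -222.5] 81.1 rect [ 648.1 -222.2] [80.2 79.7]
```

View pics/w12.png

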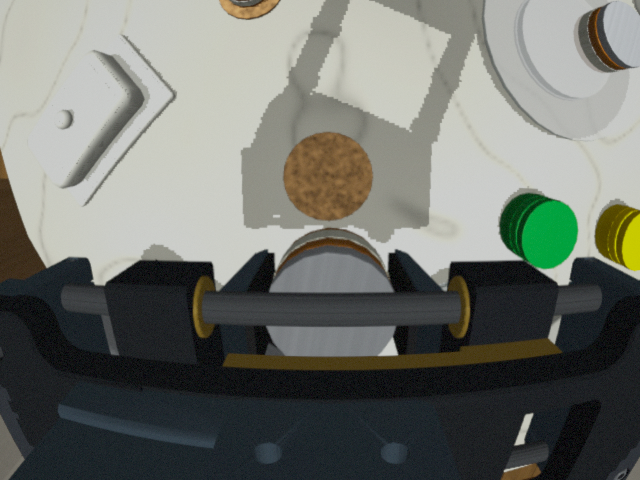

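The medium coaster is at (328,176), giving (648.5, -222.3).

Emit:
jog_arm(series=[{"slide": [-19,-2,-15],"dr": [0,0,0],"fingers": 0.45},{"slide": [-19.7,-1.5,-30],"dr": [0,0,0],"fingers": 0.45},{"slide": [0,0,-35],"dr": [0,0,0],"fingers": 0.45},{"slide": [0,0,-30],"dr": [0,0,0],"fingers": 0.45},{"slide": [0,0,-20],"dr": [0,0,0],"fingers": 0.45},{"slide": [0,0,-10],"dr": [0,0,0],"fingers": 0.45},{"slide": [0,0,0],"dr": [0,0,0],"fingers": 0.45},{"slide": [0,0,0],"dr": [0,0,0],"fingers": 0.45},{"slide": [0,0,0],"dr": [0,0,0],"fingers": 0.45}], force=22)

```text
time: 18.4
tool_pos: [649.7, -222.8, 111.4]
orientation: [[-1.0, -0.001, 0.002], [-0.001, 1.0, -0.001], [-0.002, -0.001, -1.0]]
ft_force: [-0.2, -0.8, -1.8]
finger_gap: 54.4
```

Emit:
jog_arm(series=[{"slide": [-0.8,0.4,-8],"dr": [0,0,0],"fingers": 0.45},{"slide": [0,0,-5],"dr": [0,0,0],"fingers": 0.45},{"slide": [0,0,-2.5],"dr": [0,0,0],"fingers": 0.45},{"slide": [0,0,-1],"dr": [0,0,0],"fingers": 0.45},{"slide": [0,0,0],"dr": [0,0,0],"fingers": 0.45},{"slide": [0,0,0],"dr": [0,0,0],"fingers": 0.45}], force=22)

```text
time: 18.9
tool_pos: [647.9, -222.2, 93.6]
orientation: [[-1.0, -0.0, -0.0], [-0.0, 1.0, 0.0], [0.0, 0.0, -1.0]]
ft_force: [-3.5, 2.6, 6.5]
finger_gap: 55.0
```

Contact (6.5 N). Releasing.

Emit:
jog_arm(series=[{"slide": [0,0,0],"dr": [0,0,0],"fingers": 0.61},{"slide": [0,0,0],"dr": [0,0,0],"fingers": 0.67},{"slide": [0,0,0],"dr": [0,0,0],"fingers": 0.8},{"slide": [0,0,0],"dr": [0,0,0],"fingers": 1},{"slide": [0,0,0],"dr": [0,0,0],"fingers": 1},{"slide": [0,0,20],"dr": [0,0,0],"fingers": 1},{"slide": [0,0,35],"dr": [0,0,0],"fingers": 1},{"slide": [0,0,35],"dr": [0,0,0],"fingers": 1},{"slide": [0,0,35],"dr": [0,0,0],"fingers": 1},{"slide": [0,0,25],"dr": [0,0,0],"fingers": 1},{"slide": [0,0,0],"dr": [0,0,0],"fingers": 1},{"slide": [0,0,0],"dr": [0,0,0],"fingers": 1}])

```text
time: 19.9
tool_pos: [648.6, -222.6, 244.7]
orientation: [[-1.0, -0.0, 0.003], [-0.0, 1.0, -0.001], [-0.003, -0.001, -1.0]]
ft_force: [-0.2, 0.2, -0.2]
finger_gap: 90.9
```

```bash
python3 look.py w13
```

```text
t 19.9 pos [ 648.6 -222.6  244.7] f [-0.2  0.2 -0.2] gap 90.9
```

View pics/w13.png

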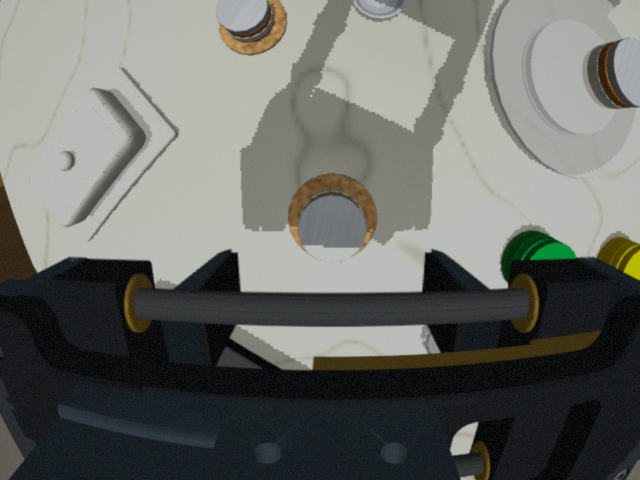

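The medium pot stands on its coaster (lid at about (333,227)). Back for the large one.

Emit:
jog_arm(series=[{"slide": [-6,15,0],"dr": [0,0,0],"fingers": 1},{"slide": [-12,31,0],"dr": [0,0,0],"fingers": 1},{"slide": [-12,31,0],"dr": [0,0,0],"fingers": 1},{"slide": [-12,31,0],"dr": [0,0,0],"fingers": 1},{"slide": [-12,31,0],"dr": [0,0,0],"fingers": 1},{"slide": [-12,31,0],"dr": [0,0,0],"fingers": 1},{"slide": [-12,31,0],"dr": [0,0,0],"fingers": 1},{"slide": [-12,31,0],"dr": [0,0,0],"fingers": 1},{"slide": [-12,31,-20],"dr": [0,0,0],"fingers": 1},{"slide": [-6,14,-20],"dr": [0,0,0],"fingers": 1},{"slide": [0,0,0],"dr": [0,0,0],"fingers": 1},{"slide": [0,0,0],"dr": [0,0,0],"fingers": 1}])

```text
time: 20.95
tool_pos: [538.9, 55.2, 201.4]
orientation: [[-1.0, -0.002, -0.004], [-0.002, 1.0, -0.0], [0.004, -0.0, -1.0]]
ft_force: [0.4, 0.3, 0.3]
finger_gap: 91.3
```

```bash
python3 look.py w14; python3 - <<'E'
from h import *; import pickle
s,d=pickle.load(open("w13.pkl","rb")); print("medium",wonz(d,s,333,227,52))
s,d=pickle.load(open("w14.pkl","rb"))
cv2.imwrite("pics/w14c.png",cv2.resize(d["pixels"][120:280,240:400,::-1],None,fx=4,fy=4,interpolation=cv2.INTER_CUBIC))
E
```

```text
t 20.95 pos [538.9  55.2 201.4] f [0.4 0.3 0.3] gap 91.3
medium [ 646.40591734 -221.97295702   52.        ]
```

View pics/w14c.png

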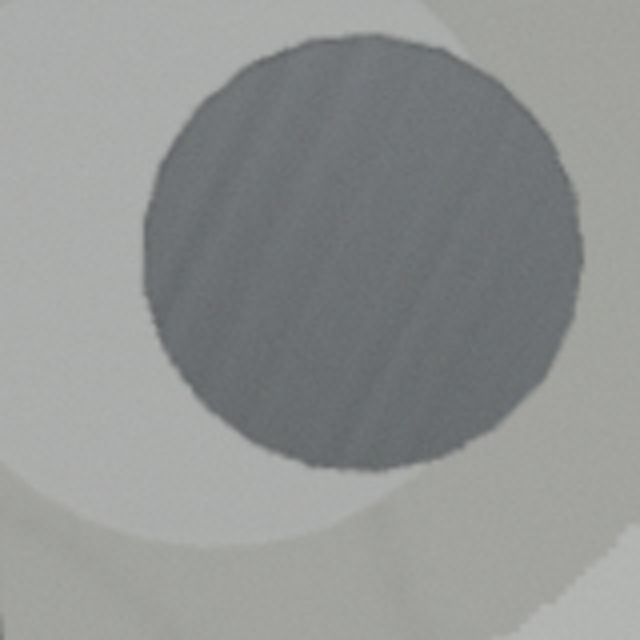

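```bash
python3 - <<'E'
from h import *; import pickle
s,d=pickle.load(open("w14.pkl","rb"))
for u,v in [(276.2,183),(385,183),(330.6,128.7),(330.6,237)]: print(wonz(d,s,u,v,76).round(1))
E
```

```text
[493.7  21.8  76. ]
[493.6  86.5  76. ]
[461.8  54.1  76. ]
[526.7  54.2  76. ]
```

The large lid is at (494.3, 54.2) with a measured diameter of 65 mm, which is good.

Emit:
jog_arm(series=[{"slide": [-22,-0.5,0],"dr": [0,0,0],"fingers": 1},{"slide": [-22.6,-0.5,0],"dr": [0,0,0],"fingers": 1},{"slide": [0,0,0],"dr": [0,0,0],"fingers": 1},{"slide": [0,0,-15],"dr": [0,0,0],"fingers": 1},{"slide": [0,0,-15],"dr": [0,0,0],"fingers": 1},{"slide": [0,0,0],"dr": [0,0,0],"fingers": 1},{"slide": [0,0,0],"dr": [0,0,0],"fingers": 1}], force=8)

```text
time: 21.58
tool_pos: [496.0, 52.9, 173.2]
orientation: [[-1.0, 0.001, -0.001], [0.001, 1.0, -0.0], [0.001, -0.0, -1.0]]
ft_force: [-0.4, 0.4, -0.1]
finger_gap: 91.6
```

Emit:
jog_arm(series=[{"slide": [-1.3,1.3,-20],"dr": [0,0,0],"fingers": 1},{"slide": [0,0,-20],"dr": [0,0,0],"fingers": 1},{"slide": [0,0,-15],"dr": [0,0,0],"fingers": 1},{"slide": [0,0,-4],"dr": [0,0,0],"fingers": 0.95},{"slide": [0,0,0],"dr": [0,0,0],"fingers": 0.88},{"slide": [0,0,0],"dr": [0,0,0],"fingers": 0.84}], force=8)

```text
time: 22.08
tool_pos: [494.8, 54.8, 115.0]
orientation: [[-1.0, 0.0, 0.001], [0.0, 1.0, -0.0], [-0.001, -0.0, -1.0]]
ft_force: [-0.1, 0.5, 1.4]
finger_gap: 77.7
```

Emit:
jog_arm(series=[{"slide": [0,-0.4,-2],"dr": [0,0,0],"fingers": 0.8},{"slide": [0,0,0],"dr": [0,0,0],"fingers": 0.77},{"slide": [0,0,0],"dr": [0,0,0],"fingers": 0.74},{"slide": [0,0,0],"dr": [0,0,0],"fingers": 0.72},{"slide": [0,0,0],"dr": [0,0,0],"fingers": 0.68},{"slide": [0,0,0],"dr": [0,0,0],"fingers": 0.6},{"slide": [0,0,0],"dr": [0,0,0],"fingers": 0.55},{"slide": [0,0,0],"dr": [0,0,0],"fingers": 0.55}], force=10)

```text
time: 22.75
tool_pos: [494.4, 54.6, 112.5]
orientation: [[-1.0, -0.0, 0.001], [-0.0, 1.0, -0.0], [-0.001, -0.0, -1.0]]
ft_force: [-0.4, -0.9, 6.6]
finger_gap: 65.8
```

Emit:
jog_arm(series=[{"slide": [0,0,2],"dr": [0,0,0],"fingers": 0.55},{"slide": [0,0,4],"dr": [0,0,0],"fingers": 0.55},{"slide": [0,0,12],"dr": [0,0,0],"fingers": 0.55},{"slide": [0,0,25],"dr": [0,0,0],"fingers": 0.55},{"slide": [0,0,30],"dr": [0,0,0],"fingers": 0.55},{"slide": [0,0,25],"dr": [0,0,0],"fingers": 0.55},{"slide": [-2,12,0],"dr": [0,0,0],"fingers": 0.55},{"slide": [-3,25,0],"dr": [0,0,0],"fingers": 0.55},{"slide": [-4,32,0],"dr": [0,0,0],"fingers": 0.55},{"slide": [-4,32,0],"dr": [0,0,0],"fingers": 0.55},{"slide": [-4,32,0],"dr": [0,0,0],"fingers": 0.55},{"slide": [-4,32,0],"dr": [0,0,0],"fingers": 0.55}], force=30)

```text
time: 23.75
tool_pos: [472.3, 221.2, 209.7]
orientation: [[-1.0, -0.0, -0.001], [-0.0, 1.0, -0.0], [0.001, -0.0, -1.0]]
ft_force: [0.7, 0.1, -2.5]
finger_gap: 65.9
```

Emit:
jog_arm(series=[{"slide": [-4,32,0],"dr": [0,0,0],"fingers": 0.55},{"slide": [-3,28,0],"dr": [0,0,0],"fingers": 0.55},{"slide": [-1,15,0],"dr": [0,0,0],"fingers": 0.55},{"slide": [0,0,0],"dr": [0,0,0],"fingers": 0.55},{"slide": [0,0,0],"dr": [0,0,0],"fingers": 0.55},{"slide": [0,0,0],"dr": [0,0,0],"fingers": 0.55}], force=30)

```text
time: 24.25
tool_pos: [464.8, 294.2, 209.7]
orientation: [[-1.0, -0.0, -0.001], [-0.0, 1.0, -0.001], [0.001, -0.001, -1.0]]
ft_force: [0.5, 0.3, -1.7]
finger_gap: 65.4
```

```bash
python3 look.py w15; python3 cork.py w15; python3 - <<'E'
from station import viewer
import cv2
a=viewer.get_image("scene")["pixels"][:,:,::-1]; cv2.imwrite("pics/s15.png",a)
E
```

```text
t 24.25 pos [464.8 294.2 209.7] f [ 0.5  0.3 -1.7] gap 65.4
[343. 202.] circ [465.  300.2] 99.1 rect [447.2 302.6] [99.  62.4]
```

View pics/s15.png

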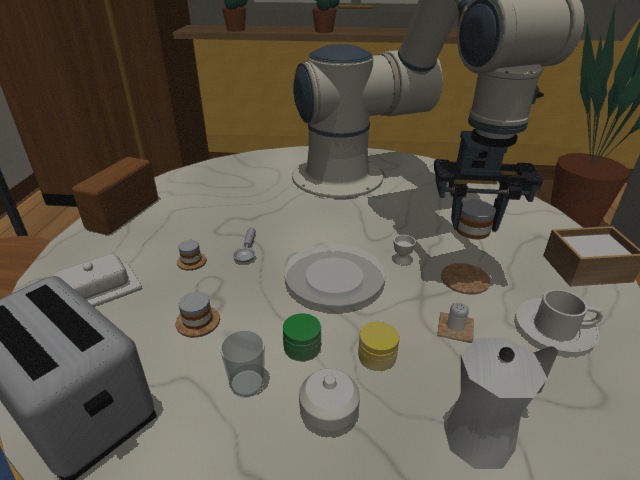

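The large pot is held upright above its coaster (465.3, 299.8), and the egg cup hasn't moved. Lowering.

Emit:
jog_arm(series=[{"slide": [0.6,3,-15],"dr": [0,0,0],"fingers": 0.55},{"slide": [0,2.6,-30],"dr": [0,0,0],"fingers": 0.55},{"slide": [0,0,-25],"dr": [0,0,0],"fingers": 0.55},{"slide": [0,0,-18],"dr": [0,0,0],"fingers": 0.55},{"slide": [0,0,-10],"dr": [0,0,0],"fingers": 0.55},{"slide": [0,0,0],"dr": [0,0,0],"fingers": 0.55},{"slide": [0,0,0],"dr": [0,0,0],"fingers": 0.55},{"slide": [0,0,0],"dr": [0,0,0],"fingers": 0.55}], force=30)

```text
time: 25.02
tool_pos: [466.5, 300.2, 113.2]
orientation: [[-1.0, 0.0, 0.001], [0.0, 1.0, 0.001], [-0.001, 0.001, -1.0]]
ft_force: [0.4, -0.0, -2.0]
finger_gap: 65.8
```

Emit:
jog_arm(series=[{"slide": [-1,-0.2,-9],"dr": [0,0,0],"fingers": 0.55},{"slide": [0,0,-5],"dr": [0,0,0],"fingers": 0.55},{"slide": [0,0,-2.5],"dr": [0,0,0],"fingers": 0.55},{"slide": [0,0,-0.8],"dr": [0,0,0],"fingers": 0.55},{"slide": [0,0,0],"dr": [0,0,0],"fingers": 0.55},{"slide": [0,0,0],"dr": [0,0,0],"fingers": 0.55}], force=30)

```text
time: 25.52
tool_pos: [464.8, 300.0, 94.8]
orientation: [[-1.0, -0.0, 0.0], [-0.0, 1.0, 0.0], [-0.0, 0.0, -1.0]]
ft_force: [0.7, -0.1, -2.5]
finger_gap: 65.6
```

Emit:
jog_arm(series=[{"slide": [0,0,-0.7],"dr": [0,0,0],"fingers": 0.55},{"slide": [0,0,0],"dr": [0,0,0],"fingers": 0.55}], force=30)

```text
time: 25.68
tool_pos: [464.9, 300.0, 94.5]
orientation: [[-1.0, -0.0, 0.0], [-0.0, 1.0, 0.0], [-0.0, 0.0, -1.0]]
ft_force: [-1.8, -1.2, 7.2]
finger_gap: 65.9
```

Contact. Releasing and lifting away.

Emit:
jog_arm(series=[{"slide": [0,0,0],"dr": [0,0,0],"fingers": 0.73},{"slide": [0,0,0],"dr": [0,0,0],"fingers": 0.8},{"slide": [0,0,0],"dr": [0,0,0],"fingers": 0.9},{"slide": [0,0,0],"dr": [0,0,0],"fingers": 1},{"slide": [0,0,0],"dr": [0,0,0],"fingers": 1},{"slide": [0,0,15],"dr": [0,0,0],"fingers": 1},{"slide": [0,0,30],"dr": [0,0,0],"fingers": 1},{"slide": [0,0,35],"dr": [0,0,0],"fingers": 1},{"slide": [0,0,35],"dr": [0,0,0],"fingers": 1},{"slide": [0,0,35],"dr": [0,0,0],"fingers": 1},{"slide": [0,0,0],"dr": [0,0,0],"fingers": 1},{"slide": [0,0,0],"dr": [0,0,0],"fingers": 1}])

```text
time: 26.68
tool_pos: [465.5, 300.3, 246.0]
orientation: [[-1.0, -0.0, 0.004], [-0.0, 1.0, 0.002], [-0.004, 0.002, -1.0]]
ft_force: [0.8, -0.8, -0.2]
finger_gap: 91.1
```

```bash
python3 look.py w16; python3 - <<'E'
from station import viewer
import cv2
a=viewer.get_image("scene")["pixels"][:,:,::-1]; cv2.imwrite("pics/s16.png",a)
a=viewer.get_image("top")["pixels"][:,:,::-1]; cv2.imwrite("pics/t16.png",cv2.resize(a[150:330,140:460],None,fx=2.5,fy=2.5,interpolation=cv2.INTER_CUBIC))
E
```

```text
t 26.6833 pos [465.5 300.3 246. ] f [ 0.8 -0.8 -0.2] gap 91.1
```

View pics/w16.png

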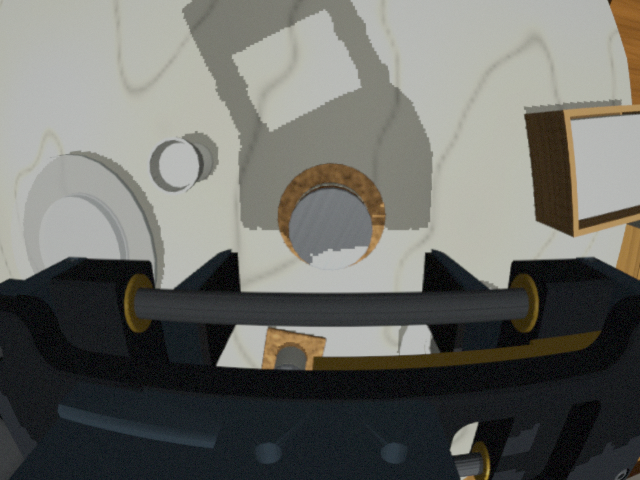

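View pics/s16.png

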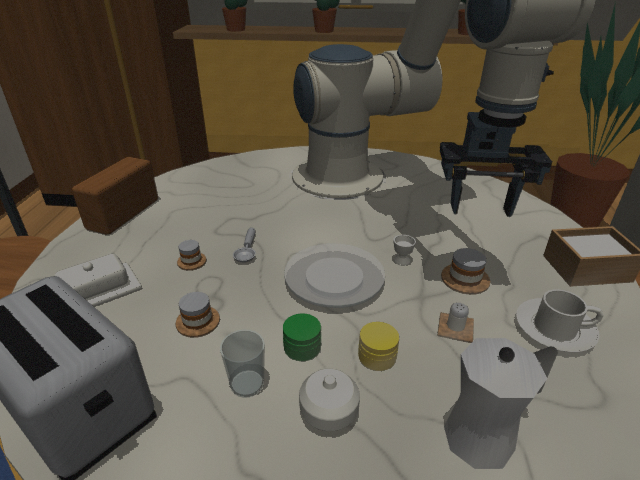

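View pics/t16.png

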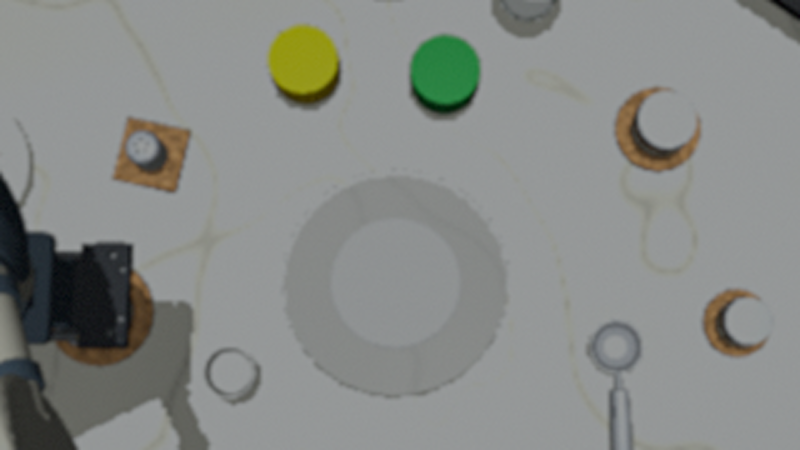

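All four pieces stand on their mats in every view. I'll check the numbers in the top view, then hand in.

```bash
python3 - <<'E'
from station import viewer,robot,sense
from h import *; import pickle
t=viewer.get_image("top")
for n,u,v,z,m in [("salt",146,149,52,(612.7,258.9)),("small",747,321.5,46,(462.7,-294.1)),("medium",667,121,52,(645.8,-220.7))]:
    p=onz(t,140+u/2.5,150+v/2.5,z)[:2]; print(n,p.round(1),"off",(p-m).round(1))
s,d=pickle.load(open("w16.pkl","rb")); p=wonz(d,s,331,228,58); print("large",p.round(1)); print("cup",wonz(d,s,180,165,54).round(1))
print(sense()["qd"].round(3)); robot.hand_in()
E
```

```text
salt [609.2 253.4] off [-3.5 -5.5]
small [ 461.2 -294.5] off [-1.5 -0.4]
medium [ 643.4 -222.3] off [-2.4 -1.6]
large [463.1 299.9  58. ]
cup [411.5 178.   54. ]
[ 0.     0.004 -0.004  0.001  0.002  0.001]
the job is handed in; nothing more can be done
```

I took the tower apart from the top down and set all four pieces on their own mats: salt shaker, then small, medium and large pot. I released each one after a soft touchdown of 4 to 12 N and handed the job in at about 27 s. The hand-in gave no verdict.

The last pictures show every piece upright on its mat and the gripper open and clear of everything. The offsets below are from each mat's measured centre; the limit is 12 mm.

| Piece | Wrist camera | Top camera, just before hand-in |
|---|---|---|
| Salt shaker | about 2 mm | about 6.5 mm |
| Small pot | about 2 mm | about 1.5 mm |
| Medium pot | about 2 mm | about 3 mm |
| Large pot | about 2 mm | hidden by the gripper |

- **Salt shaker:** the two cameras disagree by about 5 mm. I read the top-view cap by hand from a small crop, so I trust the wrist reading more, but did not resolve the difference.
- **Egg cup:** wrist readings of its position differ from each other by up to about 12 mm. In the top view its rim sits at the same pixel as at the start (233, 299), and the arm never came near it.

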